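Load the proofing press and run its bed under the roller

TASK

Get the little relief press ready to pull a proof: first lay every small carved block flat, carved face up, inside the well of the press bed, and let go of them. Then hang the plywood cover plate on the bed's two brass pins by its two holes, so that it lies fully home on the bed's rim over the blocks, and only then turn the crank with the red knob anticlockwise (seen from above), about three full turns, until it reaches its stop and the bed is under the roller. Leave the cover on its pins and the blocks in the well, and leave the inks, tools, brush and mug on the bench where they are.

Things in the scene. Friction and masses are not known exactly. Their poses are not given: they have to be found in the camera images.
- block1: small carved printing block, dark wood with a black face carved in pale strokes, 64 x 40 x 22 mm (its x, y, z), 60 g; origin at the centre of its underside, z up out of the carved face. Two to four of the blocks are present, the others are absent (None). They start lying face up on the bench.
- block2: small carved printing block, dark wood with a black face carved in pale strokes, 64 x 40 x 22 mm (its x, y, z), 60 g; origin at the centre of its underside, z up out of the carved face. Two to four of the blocks are present, the others are absent (None). They start lying face up on the bench.
- block3: small carved printing block, dark wood with a black face carved in pale strokes, 64 x 40 x 22 mm (its x, y, z), 60 g; origin at the centre of its underside, z up out of the carved face. Two to four of the blocks are present, the others are absent (None). They start lying face up on the bench.
- block4: small carved printing block, dark wood with a black face carved in pale strokes, 64 x 40 x 22 mm (its x, y, z), 60 g; origin at the centre of its underside, z up out of the carved face. Two to four of the blocks are present, the others are absent (None). They start lying face up on the bench.
- cover: plywood cover plate 176 x 224 x 6 mm (its x, y, z), 0.35 kg, with a blue handle bar standing upright on its middle: 80 mm along the plate's x, 16 mm thick along y, from 6 to 42 mm above the underside. Origin at the centre of the underside, z up out of the handle side. Two 15 mm through holes near its -y edge, at x = -65 and +65 mm, y = -97 mm. It starts flat on the bench, handle up, turned roughly a quarter turn from the bed.
- hole_a (a point): centre of the cover's hole at its x = -65 mm, at the level of the underside; goes on pin_a
- hole_b (a point): centre of the cover's hole at its x = +65 mm, at the level of the underside; goes on pin_b
- pin_a (a point): foot of the brass pin a on the bed's rim, at the level of the rim's top (well frame x = -65, y = -107, z = 26 mm). The pin is 12 mm in diameter for 14 mm, then tapers to 3.6 mm at its tip, 28 mm above the rim. Axes as the bed's.
- pin_b (a point): foot of the other brass pin, the same shape (well frame x = +65, y = -107, z = 26 mm)
- bed_well (a point): centre of the floor of the well in the press bed (40 mm above the bench). Axes: z up, y the way the bed travels towards the roller, x along the roller. The well is 152 mm in x by 180 mm in y inside; its walls rise 26 mm above its floor; the rim is 14 mm wide, 34 mm on the pin side (-y). The bed moves only with the crank, 7 mm per rad, in +y.
- press: fixed base of the press; axes as the bed's; origin on the bench under the middle of the well as it stands at crank angle 0. The green roller bridge, 180 mm high and 260 mm wide in x, 75 mm deep, stands across the bed's way with its middle at y = 205 mm; the roller's underside is 77 mm above the bench, 5 mm above a cover that is home. The gearbox under the crank is at x = 165, y = -60 mm.
- crank (a joint): angle of the crank in rad, growing anticlockwise seen from above; starts between 0 and 1.2; the stop is at 18.85 (three turns from 0). It stays where it is left and takes about 3 N at the knob. The bed is then 132 mm from its outermost place.
- crank_axis (a point): on the crank's vertical axis, at the level of the top of the crank arm (92 mm above the bench), beside the bed on its +x side
- crank_grip (a point): middle of the upright red knob, at the height to grip it: 55 mm from the crank's axis, 123 mm above the bench. The knob is 24 mm in diameter there, 46 mm tall (92 to 138 mm above the bench), round, and spins freely on the crank arm, so a gripper may hold it while going round without turning.
- gouge_orange: bystander: carving gouge with an orange handle, about 155 mm long, lying on the bench
- gouge_teal: bystander: carving gouge with a green handle, about 155 mm long, lying on the bench
- ink_tin: bystander: red ink tin, 72 mm in diameter, 75 mm tall
- ink_jar: bystander: amber ink jar, 68 mm in diameter, 85 mm tall
- mug: bystander: blue mug, 80 mm in diameter, 90 mm tall
- brush: bystander: brush, 180 mm long, lying on the bench
- brayer: bystander: hand ink roller, 170 mm long, lying on the bench
Not all that is in view belongs to the job. Leave any green look-alike of the block3 alone. What is shaped like the block2 but purple is not meant.

How it is judged:
On the way, in this order (a step that is already met when the one before it is completed fails the run):
1. every block lies flat in the well, let go (x of block1 in the frame of bed_well between -0.064 and 0.064 m and y of block1 in the frame of bed_well between -0.078 and 0.078 m and z of each of block1, block2, block3, block4 in the frame of bed_well below 0.005 m and angle between each of block1, block2, block3, block4's own z axis and vertical below 0.12 rad and x of block2 in the frame of bed_well between -0.064 and 0.064 m and y of block2 in the frame of bed_well between -0.078 and 0.078 m and x of block3 in the frame of bed_well between -0.064 and 0.064 m and y of block3 in the frame of bed_well between -0.078 and 0.078 m and x of block4 in the frame of bed_well between -0.064 and 0.064 m and y of block4 in the frame of bed_well between -0.078 and 0.078 m and contact force between the fingers and block1 below 0.1 N and contact force between the fingers and block2 below 0.1 N and contact force between the fingers and block3 below 0.1 N and contact force between the fingers and block4 below 0.1 N), for 0.2 s.
2. the cover is home on both pins, the blocks under it (x of block1 in the frame of bed_well between -0.064 and 0.064 m and y of block1 in the frame of bed_well between -0.078 and 0.078 m and z of each of block1, block2, block3, block4 in the frame of bed_well below 0.005 m and angle between each of block1, block2, block3, block4's own z axis and vertical below 0.12 rad and x of block2 in the frame of bed_well between -0.064 and 0.064 m and y of block2 in the frame of bed_well between -0.078 and 0.078 m and x of block3 in the frame of bed_well between -0.064 and 0.064 m and y of block3 in the frame of bed_well between -0.078 and 0.078 m and x of block4 in the frame of bed_well between -0.064 and 0.064 m and y of block4 in the frame of bed_well between -0.078 and 0.078 m and distance between hole_a and pin_a below 0.005 m and distance between hole_b and pin_b below 0.005 m and contact force between the fingers and cover below 0.1 N), for 0.2 s.
3. the crank is turned to its stop (distance between hole_a and pin_a below 0.005 m and distance between hole_b and pin_b below 0.005 m and value of joint crank above 18.3 rad), for 0.2 s.
At the end, for the whole second after the job is handed in: every block lies within the well, flat, face up (within 7 degrees) and within 5 mm of its floor; each of the cover's holes is within 5 mm of the foot of its pin (a on a, b on b); the crank is within 0.55 rad of its stop (above 18.3 rad); all at rest (all of step 3 and x of block1 in the frame of bed_well between -0.064 and 0.064 m and y of block1 in the frame of bed_well between -0.078 and 0.078 m and z of each of block1, block2, block3, block4 in the frame of bed_well below 0.005 m and angle between each of block1, block2, block3, block4's own z axis and vertical below 0.12 rad and x of block2 in the frame of bed_well between -0.064 and 0.064 m and y of block2 in the frame of bed_well between -0.078 and 0.078 m and x of block3 in the frame of bed_well between -0.064 and 0.064 m and y of block3 in the frame of bed_well between -0.078 and 0.078 m and x of block4 in the frame of bed_well between -0.064 and 0.064 m and y of block4 in the frame of bed_well between -0.078 and 0.078 m and linear speed of cover below 0.02 m/s); the robot touches nothing.
It fails at once if a bystander (ink, tool, brush, mug) is knocked more than 8 cm from its place (distance of any of gouge_orange, gouge_teal, ink_tin, ink_jar, mug, brush, brayer from where it was at the start of the episode above 0.08 m).
Of block1, block2, block3, block4 only 2 to 4 are there at a start; the rules pass over those that are not, and their reading is None.
At some moment in a run one of block1, block2, block3, block4 may be knocked a few centimetres aside while the robot is not near it.
Once in a run the grip may slacken for a moment while it holds something.
It also fails if it takes over 210 s, if anything falls off the work surface, if the arm or the gripper's body presses on something with over 40 N, if the wrist force passes 120 N, or if a joint passes its speed limit or range.

ROBOT

A 6-joint arm with a two-finger parallel gripper is mounted at the origin on the work surface. World frame = base frame: x ahead of the robot, y to its left, z up, the work surface at z = 0. Lengths are in m, angles in rad, forces in N, time in s.
With the tool pointing down it reaches from about 0.375 to 0.975 m from the base axis. Payload 3.8 kg.
Tool frame: the origin (TCP) lies on the centre line of the jaws, within the pads' length; the fingertips stand 14 mm ahead of it and the grasp point (between the pads) lies 5 mm behind it; z points along the fingers, y is the line along which they close (so a half turn about z gives the same grasp; the last joint's range is limited). The gripper opens to 85 mm and grips with 20 to 120 N. Pads are 22 mm wide; open, the fingers measure 114 mm over their backs; the gripper's body (76 mm by 85 mm) begins 54 mm behind the grasp point. The pads swing forward as they close: fully open they stand 13 mm farther back than shut.
Start: joints at [1.242, 0.264, 1.604, -0, 1.274, -0.037], TCP at [0.194, 0.646, 0.245] pointing down, gripper open.
Joint ranges: [-2.63, 2.63], [-0.94, 2.18], [0.31, 2.57], [-1.31, 4.45], [0, 2.66], [-2.55, 2.55]. Speed limits (rad/s): [2.57, 2.57, 3.14, 3.14, 3.14, 3.14].

INTERFACE

Orientations are given as a rotation vector (axis times angle).
In Python, from workcell import bot, eyes, spot_in gives the robot as it stands.
- The arm moves only by the tool carry_out, never from a script. Its argument "series" is text: rows parted by semicolons, each of 4 numbers parted by spaces: the shift along the world's x, y, z in m, then the turn about the world's z in degrees. In form: tx ty tz roll; .... A call has 1 to 20 rows; each row shifts and turns the commanded pose from where the row before left it; what a row does not reach is not made up. A row lasts 1/8 s, in which the tool goes at most 62.5 mm and 10.7 degrees, less where a joint would pass 70% of its speed; a pose out of reach is approached as far as the arm can. A call is refused whole if a number of a shift passes 0.0625 or a number of a turn 10.7, either way. A call with a gripper value outside its range is refused whole. "jaw" is the gripper command: -1 is shut, 1 is fully open, values between are in proportion, set as the call begins (left out, the last holds). The fingers move at their own pace and stop on an object; "grip_force" is the grip in N (left out, the last holds). Time passes only in rows, so rows that do not move let the fingers close. It gives the time, the measured TCP pose, the force, the opening and the grip force at its end, in the units of the state.
- bot.read_state(): the state, without advancing time (a new reading comes with each control period).
- eyes.read_camera(name): name is "scene" or "top" or "wrist"; returns (picture, depth): 480x640x3 uint8, blue, green, red; 480x640 float32, m along the optical axis (not along the pixel's ray), 0 where there is no reading.
- eyes.get_calibration(name): a dict with "K" (3x3 intrinsics, pixels), "position" and "rotation" of the camera in the world; the wrist camera has in their place "T_tool_cam" (4x4, takes a point from camera to tool coordinates, whose origin is the TCP and whose axes are the flange's). Camera axes: x right, y down, z forward; pixel columns grow to the right and rows downward; lengths in m; the calibration is good to about 2 mm. A picture is of the moment at which its call begins: read the wrist's pose just before it. get_calibration takes no time and is no camera call.
- bot.finish_job(): hands the job in; it is judged then, once.
Trained networks look in the newest picture that a camera, given by its name, has taken for a name from the list of things; names that differ only in an ending like _2 or _b are one class to them, and where a whole thing is asked for, a point or a joint stands for the part that bears it (a point fixed in the world has none). Each returns a list of dicts, best first, with "score" (0 to 1); they miss things now and then, are a little off and sometimes report something else, mostly with a low value. They report only what shows in the picture. A call takes as long as a camera call. They do not tell look-alikes from the thing itself.
- spot_in(camera, target): "rect" ([centre column, centre row, width, height] in pixels, round what is visible of it).
The state is a dict: "time": time; "q": joint angles; "joint_vel": joint speeds; "joint_torque": joint torques, N m; "tool_pos": TCP position; "tcp_rot": TCP orientation; "wrist_force": force on the tool from outside, world axes, zero at the start; "torque": the same for the moment, N m; "width": opening from 0.0 (shut) to 1.0 (fully open); "grip_force": force on a finger pad.
Only numpy, scipy, OpenCV 4.12 (cv2) and the standard library are available. Lean on these libraries where they do the work, as an engineer would, in place of code of your own. Each camera call takes 0.05 s, during which the arm holds its last target. There are 200 camera calls.

## Working session

There is one attempt and no reset: what is moved stays moved. The work goes in short steps, Python scripts to look and compute and a tool call to move; the robot and the scene stay as the last step left them, time stands still between calls to the robot, and variables do not carry over. Pictures are saved under pics/ and viewed, at most 14 in all, crops included, and the job is handed in when it is done.

Besides the shell and the picture viewer there is one more tool, called after "Request:" by a JSON object that holds its "method" and its "body", one argument or row to a line. carry_out: Moves the arm, as the interface text tells. Its arguments: {"type":"object","properties":{"series":{"type":"string"},"jaw":{"type":"number"},"grip_force":{"type":"number"}},"required":["series"]}

```bash
mkdir -p pics; ls; cat > h.py <<'E'
import numpy as np, cv2
from workcell import bot, eyes, spot_in
from scipy.spatial.transform import Rotation as R
def grab(n):
    s=bot.read_state(); p,d=eyes.read_camera(n); c=eyes.get_calibration(n)
    K=np.array(c["K"])
    if n=="wrist":
        T=np.eye(4);T[:3,:3]=R.from_rotvec(s["tcp_rot"]).as_matrix();T[:3,3]=s["tool_pos"]
        T=T@np.array(c["T_tool_cam"])
    else:
        T=np.eye(4);r=np.array(c["rotation"]);T[:3,:3]=r if r.shape==(3,3) else R.from_rotvec(r).as_matrix();T[:3,3]=c["position"]
    return p,d,K,T
def cloud(d,K,T):
    v,u=np.mgrid[:480,:640]
    P=np.stack([(u-K[0,2])/K[0,0]*d,(v-K[1,2])/K[1,1]*d,d],-1)
    W=P@T[:3,:3].T+T[:3,3]; W[d==0]=np.nan
    return W
def at_z(u,v,z,K,T):
    r=T[:3,:3]@np.array([(u-K[0,2])/K[0,0],(v-K[1,2])/K[1,1],1]); return T[:3,3]+r*(z-T[2,3])/r[2]
E
cat > a.py <<'E'
from h import *
print(bot.read_state())
for n in ["scene","top"]:
    p,d,K,T=grab(n); cv2.imwrite(f"pics/{n}0.png",p); W=cloud(d,K,T)
    np.savez(f"{n}0.npz",p=p,d=d,K=K,T=T)
    print(n,K.tolist(),T.round(3).tolist())
    for t in ["block1","cover","crank","crank_grip","pin_a","hole_a","press","ink_tin","ink_jar","mug","brush","brayer","gouge_orange","gouge_teal"]:
        for o in spot_in(n,t)[:6]:
            u,v=[int(x) for x in o["rect"][:2]]
            print(t,round(o["score"],2),[round(x) for x in o["rect"]],W[min(v,479),min(u,639)].round(3))
E
python3 a.py
```

```text
pics
{'time': 0.0, 'q': array([ 1.24211393e+00,  2.64771900e-01,  1.60537307e+00,  1.46475157e-05,
        1.27368921e+00, -3.68980643e-02]), 'joint_vel': array([-8.94570799e-05, -6.97013564e-04, -2.84907375e-04, -8.31382776e-05,
        3.71594581e-04,  4.54321796e-04]), 'joint_torque': array([-5.69441290e-04, -5.15115094e+01, -3.67311251e+01,  2.23704797e-04,
        1.32822039e-02,  4.81743541e-05]), 'tool_pos': array([0.19394294, 0.64581159, 0.24394985]), 'tcp_rot': array([-0.45665476, -3.10779865,  0.00345786]), 'wrist_force': array([-0.55436679, -0.29894218, -0.15942843]), 'torque': array([0.0361592 , 0.02939468, 0.00267182]), 'grip_force': 0.0, 'width': 0.9982023691403951}
scene [[482.4127720923284, 0.0, 319.6414613853749], [0.0, 482.4127720923284, 234.2730568236828], [0.0, 0.0, 1.0]] [[0.852, 0.392, -0.348, 0.893], [0.524, -0.653, 0.547, -0.565], [-0.013, -0.648, -0.762, 0.954], [0.0, 0.0, 0.0, 1.0]]
block1 0.94 [358, 303, 33, 34] [ 0.646 -0.027  0.023]
block1 0.7 [288, 330, 29, 28] [ 0.551 -0.164  0.022]
block1 0.69 [280, 283, 25, 25] [ 0.465 -0.07   0.019]
block1 0.64 [250,
[... 2513 characters left out ...]
.075]
ink_tin 0.22 [294, 185, 10, 34] [0.638 0.115 0.097]
ink_jar 0.79 [352, 134, 22, 29] [ 0.776 -0.043  0.088]
ink_jar 0.51 [393, 260, 25, 23] [ 0.438 -0.157  0.024]
mug 0.62 [151, 208, 35, 42] [0.593 0.523 0.005]
mug 0.48 [292, 185, 14, 37] [0.642 0.118 0.091]
brush 0.64 [293, 186, 13, 38] [0.638 0.115 0.097]
brush 0.64 [391, 146, 26, 25] [ 0.747 -0.149  0.074]
brush 0.6 [482, 312, 48, 53] [ 0.288 -0.397  0.022]
brush 0.36 [353, 134, 24, 32] [ 0.78  -0.049  0.083]
brayer 0.62 [238, 334, 63, 54] [0.238 0.275 0.027]
gouge_orange 0.78 [384, 294, 50, 22] [ 0.344 -0.128  0.018]
gouge_orange 0.56 [391, 146, 27, 28] [ 0.747 -0.149  0.074]
gouge_teal 0.61 [466, 165, 41, 35] [ 0.7   -0.367  0.018]
```

```bash
python3 - <<'E'
import numpy as np,cv2
for n,(x0,y0,w,h) in dict(top=(130,110,400,260),scene=(120,130,360,345)).items():
    p=np.load(f"{n}0.npz")["p"]
    f=min(800/w,600/h)
    cv2.imwrite(f"pics/{n}c.png",cv2.resize(p[y0:y0+h,x0:x0+w],None,fx=f,fy=f,interpolation=cv2.INTER_CUBIC))
E
```

```text
(no output)
```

View pics/topc.png

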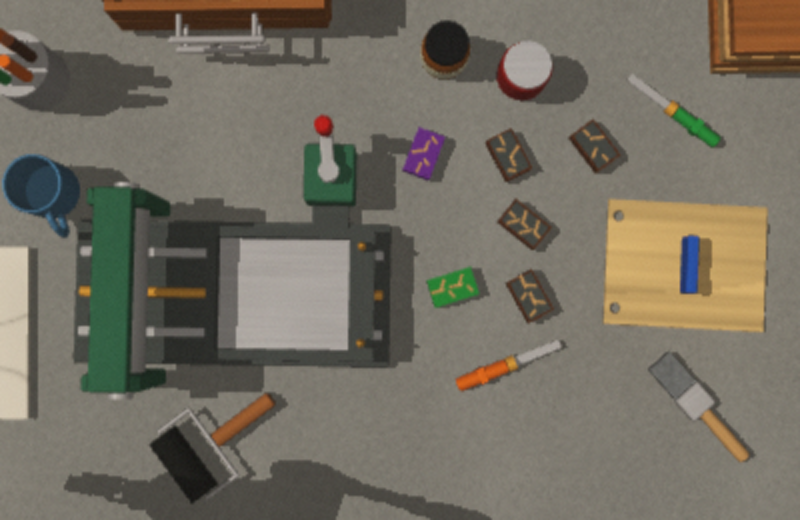

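View pics/scenec.png

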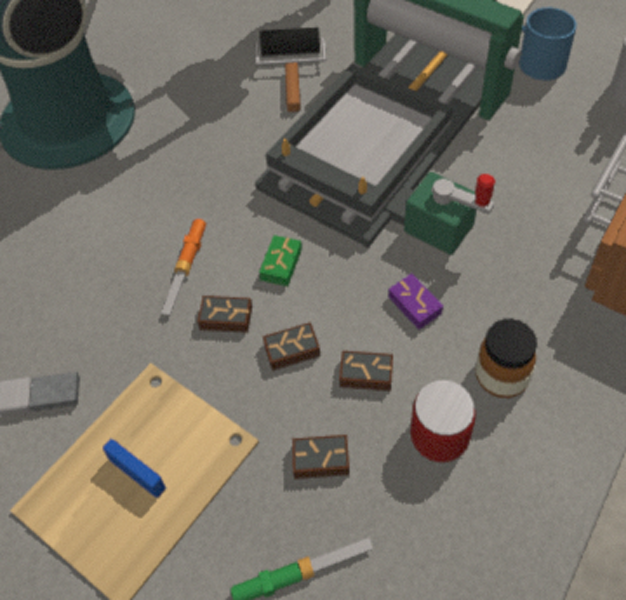

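The top crop shows four dark-wood blocks at about (510,155), (597,147), (527,224) and (530,295). The decoys are green at (455,287) and purple at (425,153). The cover is at right, with its holes on the world +y edge. The bed pins are at (362,246) and (360,342), on the −y side, so the cover needs about a half turn. The scene crop agrees: four dark blocks, and the crank knob pointing to +x.

Next I fit coarse poses, then hover the wrist camera over the blocks.

```bash
cat >> h.py <<'E'
def rects(p,W,zlo,zhi,amin,amax,roi=None):
    m=((W[...,2]>zlo)&(W[...,2]<zhi)).astype(np.uint8)
    if roi is not None: m&=((W[...,0]>roi[0])&(W[...,0]<roi[1])&(W[...,1]>roi[2])&(W[...,1]<roi[3])).astype(np.uint8)
    n,l=cv2.connectedComponents(m,connectivity=4); out=[]
    hsv=cv2.cvtColor(p,cv2.COLOR_BGR2HSV)
    for i in range(1,n):
        s=l==i; q=W[s]
        if len(q)<20: continue
        (cx,cy),(w,h),a=cv2.minAreaRect((q[:,:2]*1000).astype(np.float32))
        if not amin<w*h<amax: continue
        if h>w: w,h,a=h,w,a+90
        a=(a+90)%180-90
        out.append((round(cx),round(cy),round(float(np.median(q[:,2]))*1000,1),round(w),round(h),round(a,1),np.median(hsv[s],0).astype(int).tolist(),len(q)))
    return out
E
python3 - <<'E'
from h import *
for n in ["top","scene"]:
    f=np.load(n+"0.npz"); W=cloud(f["d"],f["K"],f["T"])
    print(n,"blocks"); [print(r) for r in rects(f["p"],W,.015,.03,1200,4500,(.38,.72,-.32,.05))]
    print("rim");[print(r) for r in rects(f["p"],W,.058,.074,8000,90000,(.3,.7,.05,.35))]
    print("floor");[print(r) for r in rects(f["p"],W,.036,.045,8000,90000,(.3,.7,.05,.35))]
    print("handle");[print(r) for r in rects(f["p"],W,.03,.05,500,3000,(.35,.6,-.5,-.28))]
    print("knob");[print(r) for r in rects(f["p"],W,.11,.15,50,3000,(.5,.8,.0,.25))]
    print("bridge");[print(r) for r in rects(f["p"],W,.15,.2,5000,40000,(.3,.8,.2,.6))]
E
```

```text
top blocks
(652, -258, 22.1, 64, 42, 35.6, [18, 61, 72], 324)
(645, -18, 22.3, 65, 40, -21.5, [141, 148, 122], 322)
(641, -137, 22.0, 65, 41, 26.3, [17, 68, 73], 326)
(543, -157, 22.1, 64, 42, 50.7, [17, 86, 79], 327)
(464, 42, 19.0, 162, 14, -0.8, [36, 21, 48], 283)
(456, -55, 22.0, 64, 40, -73.4, [62, 151, 129], 311)
(442, -162, 21.9, 64, 40, 27.2, [17, 76, 77], 329)
rim
(450, 170, 66.2, 229, 180, 88.3, [39, 18, 70], 1866)
floor
(450, 180, 40.5, 180, 152, 89.0, [15, 17, 167], 3011)
handle
(481, -383, 41.1, 78, 18, -4.3, [111, 184, 155], 189)
knob
(667, 117, 137.1, 23, 22, 47.8, [1, 208, 153], 76)
bridge
(456, 383, 180.0, 257, 77, -1.8, [71, 117, 94], 2339)
scene blocks
(463, 39, 17.6, 165, 22, -0.1, [40, 14, 56], 354)
(457, -56, 20.2, 66, 41, -73.5, [64, 148, 131], 401)
(645, -18, 20.1, 65, 42, -21.2, [142, 135, 132], 458)
(443, -163, 20.3, 65, 43, 26.8, [16, 62, 83], 467)
(544, -158, 20.5, 64, 43, 48.5, [16, 68, 85], 503)
(642, -138, 20.5, 64, 43, 25.5, [17, 51, 85], 539)
(653, -259, 20.5, 64, 42, 35.5, [18, 34, 83], 661)
rim
(450, 169, 64.4, 234, 182, 88.3, [45, 13, 79], 1849)
floor
(444, 190, 38.9, 169, 144, 88.0, [14, 15, 164], 2324)
handle
(483, -385, 40.4, 82, 17, -3.6, [109, 186, 155], 363)
knob
(669, 115, 131.6, 23, 23, -48.5, [1, 191, 114], 134)
bridge
(457, 380, 177.2, 260, 76, -1.5, [72, 95, 101], 1797)
```

Request:
{"method": "carry_out", "body": {
  "series": "0.05 -0.06 0 0;0.05 -0.06 0 0;0.05 -0.06 0.02 0;0.05 -0.06 0.02 0;0.04 -0.06 0.02 0;0.02 -0.06 0.02 0;0.02 -0.06 0.02 0;0.02 -0.06 0 0;0 -0.06 0 0;0 -0.06 0 0;0 -0.06 0 0;0 -0.06 0 0;0 -0.03 0 0;0 0 0 0;0 0 0 0",
  "jaw": 1
}}

```text
time: 3.38
tool_pos: [0.4426, -0.0346, 0.3308]
tcp_rot: [0.457, 3.108, 0.001]
wrist_force: [0.2, 0.5, -0.0]
width: 0.999
grip_force: 0.0
```

Request:
{"method": "carry_out", "body": {
  "series": "0 -0.01 -0.01 -10.4;0 -0.01 -0.01 -10.4;0 -0.01 -0.01 -10.4;0 -0.01 -0.01 -10.4;0 -0.01 -0.01 -10.4;0 -0.01 -0.01 -10.4;0 -0.01 -0.01 -10.4;0 -0.01 -0.01 -10.4;0 -0.01 -0.01 -10.4;0 -0.01 -0.01 -10.4;0 -0.01 -0.01 -10.4;0 -0.01 -0.01 -10.4;0 -0.007 -0.01 -10.5;0 0 0 0;0 0 0 0"
}}

```text
time: 5.25
tool_pos: [0.443, -0.1611, 0.201]
tcp_rot: [-3.047, -0.766, -0.0]
wrist_force: [0.0, -0.3, -0.5]
width: 1.002
grip_force: 0.0
```

```bash
python3 - <<'E'
from h import *
s=bot.read_state(); print(s["time"],s["tool_pos"].round(4),s["q"].round(2)); Y=R.from_rotvec(s["tcp_rot"]).as_matrix()[:,1]; print("yaw",np.degrees(np.arctan2(Y[1],Y[0])))
p,d,K,T=grab("wrist"); W=cloud(d,K,T); [print(r) for r in rects(p,W,.012,.032,800,6000)]
print(T.round(3)); cv2.imwrite("pics/w1.png",p)
E
```

```text
5.25 [ 0.443  -0.1611  0.201 ] [-0.4  -0.09  2.07  0.    1.16  0.68]
yaw -61.76619341571984
(621, -148, 22.8, 41, 23, -64.2, [17, 16, 96], 1852)
(651, -260, 22.8, 64, 42, 35.9, [17, 11, 92], 4929)
(542, -158, 23.1, 64, 40, 50.1, [17, 18, 102], 3761)
(455, -55, 23.1, 65, 40, -73.6, [67, 174, 152], 3514)
(441, -163, 23.1, 64, 40, 27.6, [18, 13, 102], 2835)
(347, -132, 18.3, 154, 22, -68.0, [16, 207, 189], 2301)
(312, -365, 19.0, 90, 31, 38.2, [120, 7, 134], 1181)
(76, 42, 15.7, 64, 35, -60.1, [89, 99, 97], 1326)
(33, -90, 13.6, 59, 24, 0.8, [90, 102, 64], 386)
[[ 0.472 -0.836 -0.279  0.515]
 [-0.882 -0.448 -0.149 -0.123]
 [-0.     0.317 -0.949  0.331]
 [ 0.     0.     0.     1.   ]]
```

View pics/w1.png

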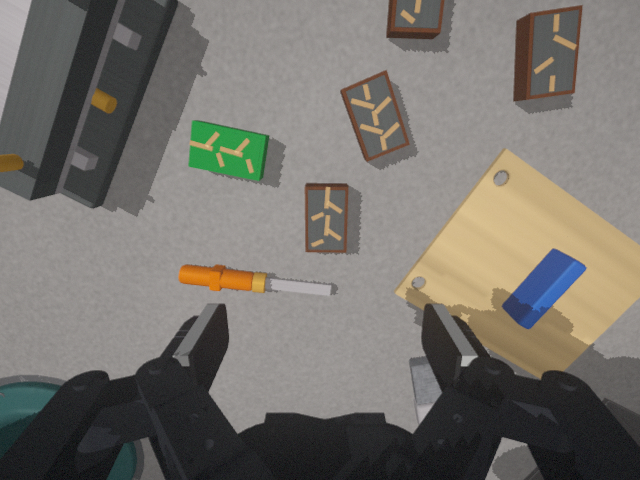

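The wrist view shows the dark-wood block A at (326,217), measured 64×40 mm with its top at 23 mm. The green look-alike is at (230,150). All three cameras agree, so I grasp A.

Request:
{"method": "carry_out", "body": {
  "series": "-0.001 -0.001 -0.03 -0.8;0 0 -0.04 0;0 0 -0.04 0;0 0 -0.04 0;0 0 -0.025 0;0 0 -0.012 0;0 0 0 0"
}}

```text
time: 6.18
tool_pos: [0.4416, -0.1628, 0.0136]
tcp_rot: [-3.053, -0.74, 0.001]
wrist_force: [-0.0, -0.2, -0.1]
width: 1.001
grip_force: 0.0
```

Request:
{"method": "carry_out", "body": {
  "series": "0 0 0 0;0 0 0 0;0 0 0 0;0 0 0 0;0 0 0 0;0 0 0 0;0 0 0 0;0 0 0 0",
  "jaw": -1,
  "grip_force": 50
}}

```text
time: 7.18
tool_pos: [0.4427, -0.1636, 0.0149]
tcp_rot: [3.052, 0.738, 0.003]
wrist_force: [-0.8, 0.1, 6.5]
width: 0.461
grip_force: 52.1
```

Request:
{"method": "carry_out", "body": {
  "series": "0 0 0.02 0;0 0 0.055 0;0 0 0.055 0;-0.003 0.03 0 -3;-0.003 0.04 0 -3;-0.003 0.04 0 -3;-0.003 0.04 0 -3;-0.003 0.04 0 -3;-0.003 0.04 0 -3;-0.003 0.04 0 -3;-0.003 0.04 0 -3;-0.003 0.04 0 -3;-0.002 0.038 0 -2.3;0 0 0 0;0 0 0 0"
}}

```text
time: 9.05
tool_pos: [0.4121, 0.2245, 0.1433]
tcp_rot: [3.14, -0.056, -0.001]
wrist_force: [-0.1, 0.4, -0.4]
width: 0.456
grip_force: 51.3
```

```bash
cat > st.py <<'E'
from h import *
s=bot.read_state(); Y=R.from_rotvec(s["tcp_rot"]).as_matrix()[:,1]
print(round(s["time"],2),s["tool_pos"].round(4),"yaw",round(np.degrees(np.arctan2(Y[1],Y[0])),1),"w",round(s["width"],3),"g",s["grip_force"],"q6",s["q"][5].round(2))
E
python3 st.py
```

```text
9.05 [0.4121 0.2245 0.1433] yaw -92.1 w 0.456 g 51.325204968452454 q6 2.05
```

Request:
{"method": "carry_out", "body": {
  "series": "0.002 0 -0.03 0.4;0 0 -0.03 0;0 0 -0.018 0;0 0 -0.009 0;0 0 0 0"
}}

```text
time: 9.68
tool_pos: [0.4147, 0.2242, 0.0566]
tcp_rot: [3.141, -0.049, -0.001]
wrist_force: [-0.3, 0.6, -0.6]
width: 0.462
grip_force: 51.4
```

Request:
{"method": "carry_out", "body": {
  "series": "0 0 0 0;0 0 0 0;0 0 0 0;0 0 0 0;0 0 0.03 0;0 0 0.05 0;0 0 0.02 0",
  "jaw": 0.25
}}

```text
time: 10.55
tool_pos: [0.4162, 0.2258, 0.1599]
tcp_rot: [-3.139, 0.047, -0.007]
wrist_force: [0.7, -0.0, -0.6]
width: 0.627
grip_force: 0.0
```

```bash
cat > look.py <<'E'
from h import *
import sys
import os
p,d,K,T=grab("top"); W=cloud(d,K,T)
print("bench");[print(r) for r in rects(p,W,.015,.03,1200,4500,(.38,.72,-.36,.05))]
print("well");[print(r) for r in rects(p,W,.054,.0643,800,9000,(.36,.54,.07,.29))]
cv2.imwrite(sys.argv[1],p)
E
python3 st.py; python3 look.py pics/t1.png
```

```text
10.55 [0.4162 0.2258 0.1599] yaw -91.7 w 0.627 g 0.0 q6 2.05
bench
(652, -258, 22.2, 64, 42, 35.6, [18, 61, 75], 327)
(645, -17, 22.5, 65, 40, -21.4, [142, 149, 127], 323)
(641, -137, 21.7, 65, 41, 26.5, [17, 64, 76], 328)
(543, -157, 21.9, 64, 41, 49.5, [17, 84, 81], 330)
(464, 42, 19.4, 162, 14, -0.8, [36, 21, 49], 285)
(456, -55, 21.7, 64, 40, -73.5, [62, 155, 133], 319)
well
```

Request:
{"method": "carry_out", "body": {
  "series": "0.01 -0.03 0 4;0.01 -0.035 0 4;0.01 -0.035 0 4;0.01 -0.035 0 4;0.01 -0.035 0 4;0.01 -0.035 0 4;0.01 -0.035 0 5;0.01 -0.035 0 5;0.01 -0.035 0 5;0.012 -0.035 0 5;0.012 -0.033 0 4;0.012 -0.01 0 3.7;0 0 -0.03 0;0 0 0 0",
  "jaw": 1
}}

```text
time: 12.35
tool_pos: [0.5379, -0.1623, 0.1232]
tcp_rot: [-2.843, -1.325, 0.008]
wrist_force: [0.4, 0.3, 0.1]
width: 1.001
grip_force: 0.0
```

```bash
python3 st.py;python3 look.py pics/t2.png
```

```text
12.35 [ 0.5379 -0.1623  0.1232] yaw -40.0 w 1.001 g 0.0 q6 0.36
bench
(653, -258, 22.2, 62, 40, 35.3, [21, 42, 76], 196)
(645, -18, 21.9, 65, 40, -21.6, [141, 149, 132], 316)
(641, -137, 22.1, 65, 40, 25.6, [18, 65, 79], 290)
(464, 40, 19.0, 162, 17, -0.9, [36, 20, 52], 267)
(456, -55, 22.1, 64, 40, -73.5, [62, 154, 138], 314)
well
(415, 224, 61.1, 62, 41, -0.8, [17, 69, 82], 264)
```

Request:
{"method": "carry_out", "body": {
  "series": "0.004 0.005 -0.02 0;0 0 -0.03 0;0 0 -0.03 0;0 0 -0.018 0;0 0 -0.01 0;0 0 0 0"
}}

```text
time: 13.15
tool_pos: [0.5445, -0.1579, 0.0183]
tcp_rot: [-2.847, -1.327, 0.001]
wrist_force: [-0.3, 0.7, -0.1]
width: 1.004
grip_force: 0.0
```

Request:
{"method": "carry_out", "body": {
  "series": "0 0 0 0;0 0 0 0;0 0 0 0;0 0 0 0;0 0 0 0;0 0 0 0;0 0 0 0;0 0 0 0",
  "jaw": -1
}}

```text
time: 14.15
tool_pos: [0.5456, -0.1585, 0.0198]
tcp_rot: [2.846, 1.327, 0.002]
wrist_force: [0.0, -0.2, 5.8]
width: 0.455
grip_force: 52.7
```

Request:
{"method": "carry_out", "body": {
  "series": "0 0 0.02 0;0 0 0.055 0;0 0 0.055 0;-0.005 0.03 0 -5;-0.005 0.035 0 -5;-0.005 0.035 0 -5;-0.005 0.035 0 -5;-0.005 0.035 0 -5;-0.005 0.035 0 -5;-0.005 0.035 0 -5;-0.005 0.035 0 -5;-0.005 0.035 0 -5;-0.005 0.035 0 -5;-0.005 0.035 0 -1.7;0 0 0 0;0 0 0 0"
}}

```text
time: 16.15
tool_pos: [0.4893, 0.2216, 0.149]
tcp_rot: [3.141, -0.046, 0.0]
wrist_force: [0.8, -0.9, -1.7]
width: 0.454
grip_force: 52.0
```

```bash
python3 st.py
```

```text
16.15 [0.4893 0.2216 0.149 ] yaw -91.7 w 0.454 g 51.98737621307373 q6 1.98
```

Request:
{"method": "carry_out", "body": {
  "series": "0 0.001 -0.03 0;0 0 -0.03 0;0 0 -0.018 0;0 0 -0.01 0;0 0 0 0"
}}

```text
time: 16.77
tool_pos: [0.4902, 0.2227, 0.061]
tcp_rot: [-3.141, 0.048, -0.001]
wrist_force: [0.5, -0.5, 0.3]
width: 0.448
grip_force: 52.0
```

Request:
{"method": "carry_out", "body": {
  "series": "0 0 0 0;0 0 0 0;0 0 0 0;0 0 0 0;0 0 0.03 0;0 0 0.05 0;0 0 0.02 0",
  "jaw": 0.25
}}

```text
time: 17.65
tool_pos: [0.4913, 0.2237, 0.1641]
tcp_rot: [-3.139, 0.047, -0.007]
wrist_force: [0.0, -0.2, -0.9]
width: 0.622
grip_force: 0.0
```

Request:
{"method": "carry_out", "body": {
  "series": "0.012 -0.03 0 2;0.013 -0.033 0 2;0.013 -0.033 0 2;0.013 -0.033 0 2;0.013 -0.033 0 3;0.013 -0.033 0 3;0.013 -0.033 0 3;0.013 -0.033 0 3;0.013 -0.033 0 3;0.013 -0.033 0 3;0.013 -0.033 0 1.3;0.012 -0.005 0 0;0 0 -0.03 0;0 0 0 0",
  "jaw": 1
}}

```text
time: 19.4
tool_pos: [0.6414, -0.1407, 0.1276]
tcp_rot: [-3.06, -0.695, 0.009]
wrist_force: [-0.2, 1.0, 0.3]
width: 1.0
grip_force: 0.0
```

```bash
python3 st.py;python3 look.py pics/t3.png
```

```text
19.4 [ 0.6414 -0.1407  0.1276] yaw -64.4 w 1.0 g 0.0 q6 0.87
bench
(645, -17, 22.1, 64, 40, -21.4, [141, 149, 135], 317)
(464, 40, 19.2, 162, 17, -0.9, [38, 20, 53], 271)
(456, -55, 22.0, 64, 40, -73.6, [63, 154, 141], 295)
well
(490, 224, 61.2, 62, 41, -1.2, [17, 79, 89], 252)
(415, 225, 61.2, 63, 39, -0.5, [17, 69, 87], 216)
```

Request:
{"method": "carry_out", "body": {
  "series": "-0.001 0.003 -0.02 0.4;0 0 -0.03 0;0 0 -0.03 0;0 0 -0.021 0;0 0 -0.011 0;0 0 0 0"
}}

```text
time: 20.2
tool_pos: [0.6422, -0.1388, 0.018]
tcp_rot: [-3.061, -0.706, 0.002]
wrist_force: [0.0, 0.3, 0.4]
width: 1.001
grip_force: 0.0
```

Request:
{"method": "carry_out", "body": {
  "series": "0 0 0 0;0 0 0 0;0 0 0 0;0 0 0 0;0 0 0 0;0 0 0 0;0 0 0 0;0 0 0 0",
  "jaw": -1
}}

```text
time: 21.2
tool_pos: [0.6437, -0.1394, 0.0201]
tcp_rot: [3.06, 0.706, 0.003]
wrist_force: [0.4, 0.2, 5.9]
width: 0.457
grip_force: 52.8
```

Request:
{"method": "carry_out", "body": {
  "series": "0 0 0.02 0;0 0 0.055 0;0 0 0.055 0;-0.02 0.02 0 -3;-0.023 0.028 0 -3;-0.023 0.028 0 -3;-0.023 0.028 0 -3;-0.023 0.028 0 -3;-0.023 0.028 0 -3;-0.023 0.028 0 -3;-0.023 0.028 0 -3;-0.023 0.028 0 -2;-0.025 0.028 0 -1.7;0 0 0 0;0 0 0 0"
}}

```text
time: 23.08
tool_pos: [0.4139, 0.1328, 0.1493]
tcp_rot: [3.141, -0.045, 0.002]
wrist_force: [-1.2, -0.6, -0.4]
width: 0.453
grip_force: 52.1
```

```bash
python3 st.py;python3 look.py pics/t4.png
```

```text
23.07 [0.4139 0.1328 0.1493] yaw -91.7 w 0.453 g 52.132975459098816 q6 1.85
bench
(652, -258, 21.8, 64, 42, 36.2, [18, 57, 76], 327)
(645, -17, 22.6, 66, 40, -21.3, [142, 149, 128], 318)
(462, 42, 19.2, 165, 14, -0.8, [38, 21, 48], 282)
(456, -55, 21.6, 64, 40, -73.5, [62, 152, 134], 321)
well
(490, 225, 61.1, 63, 41, -3.6, [17, 70, 81], 262)
```

Request:
{"method": "carry_out", "body": {
  "series": "-0.001 0.004 -0.03 0;0 0 -0.03 0;0 0 -0.018 0;0 0 -0.01 0;0 0 0 0"
}}

```text
time: 23.75
tool_pos: [0.4135, 0.1365, 0.0609]
tcp_rot: [3.141, -0.049, 0.0]
wrist_force: [-0.1, 1.0, -0.2]
width: 0.453
grip_force: 52.2
```

Request:
{"method": "carry_out", "body": {
  "series": "0 0 0 0;0 0 0 0;0 0 0 0;0 0 0 0;0 0 0.03 0;0 0 0.05 0;0 0 0.02 0",
  "jaw": 0.25
}}

```text
time: 24.62
tool_pos: [0.4143, 0.1375, 0.1638]
tcp_rot: [-3.14, 0.047, -0.008]
wrist_force: [0.4, 0.4, 0.4]
width: 0.624
grip_force: 0.0
```

Request:
{"method": "carry_out", "body": {
  "series": "0.018 -0.03 0 2;0.02 -0.033 0 3;0.02 -0.033 0 3;0.02 -0.033 0 3;0.02 -0.033 0 3;0.02 -0.033 0 3;0.02 -0.033 0 3;0.02 -0.033 0 3;0.02 -0.033 0 3;0.02 -0.033 0 3;0.02 -0.033 0 3;0.02 -0.033 0 3;0 -0.002 0 2.5;0 0 -0.03 0;0 0 0 0",
  "jaw": 1
}}

```text
time: 26.5
tool_pos: [0.6483, -0.2571, 0.1272]
tcp_rot: [-2.985, -0.964, 0.008]
wrist_force: [-0.3, 0.1, -0.2]
width: 1.002
grip_force: 0.0
```

```bash
python3 st.py;python3 look.py pics/t5.png
```

```text
26.5 [ 0.6483 -0.2571  0.1272] yaw -54.2 w 1.002 g 0.0 q6 0.53
bench
(645, -17, 22.2, 65, 40, -21.4, [142, 147, 138], 318)
(464, 41, 19.6, 162, 17, -1.2, [36, 20, 54], 276)
(456, -55, 22.0, 64, 40, -73.6, [62, 152, 144], 315)
well
(489, 224, 61.4, 60, 41, -0.9, [17, 77, 88], 233)
(415, 225, 61.6, 63, 39, -0.6, [17, 66, 84], 258)
(413, 138, 61.4, 62, 39, -0.6, [18, 62, 88], 262)
```

Request:
{"method": "carry_out", "body": {
  "series": "0.003 -0.001 -0.02 0;0 0 -0.03 0;0 0 -0.03 0;0 0 -0.021 0;0 0 -0.01 0;0 0 0 0"
}}

```text
time: 27.3
tool_pos: [0.6534, -0.2589, 0.0191]
tcp_rot: [-2.989, -0.965, 0.001]
wrist_force: [0.0, 0.4, 0.6]
width: 1.003
grip_force: 0.0
```

Request:
{"method": "carry_out", "body": {
  "series": "0 0 0 0;0 0 0 0;0 0 0 0;0 0 0 0;0 0 0 0;0 0 0 0;0 0 0 0;0 0 0 0",
  "jaw": -1
}}

```text
time: 28.3
tool_pos: [0.6546, -0.2596, 0.0212]
tcp_rot: [2.988, 0.965, 0.003]
wrist_force: [-0.3, 0.1, 5.8]
width: 0.449
grip_force: 52.7
```

Request:
{"method": "carry_out", "body": {
  "series": "0 0 0.02 0;0 0 0.055 0;0 0 0.055 0;-0.013 0.03 0 -3;-0.014 0.033 0 -3;-0.014 0.033 0 -3;-0.014 0.033 0 -3;-0.014 0.033 0 -3;-0.014 0.033 0 -3;-0.014 0.033 0 -3;-0.014 0.033 0 -3;-0.014 0.033 0 -3;-0.014 0.033 0 -3;-0.014 0.033 0 -3;-0.013 0.033 0 -4.5;0 0 0 0;0 0 0 0"
}}

```text
time: 30.42
tool_pos: [0.4877, 0.1338, 0.1502]
tcp_rot: [3.141, -0.045, 0.001]
wrist_force: [0.2, -0.0, -1.0]
width: 0.454
grip_force: 52.0
```

```bash
python3 st.py
```

```text
30.43 [0.4877 0.1338 0.1502] yaw -91.6 w 0.454 g 52.01029658317566 q6 1.82
```

Request:
{"method": "carry_out", "body": {
  "series": "0 0.002 -0.03 0;0 0 -0.03 0;0 0 -0.018 0;0 0 -0.01 0;0 0 0 0"
}}

```text
time: 31.05
tool_pos: [0.4884, 0.1357, 0.0621]
tcp_rot: [-3.141, 0.048, -0.001]
wrist_force: [0.1, -0.4, -0.7]
width: 0.454
grip_force: 52.0
```

Request:
{"method": "carry_out", "body": {
  "series": "0 0 0 0;0 0 0 0;0 0 0 0;0 0 0 0;0 0 0.03 0;0 0 0.05 0;0 0 0.05 0",
  "jaw": 0.25
}}

```text
time: 31.92
tool_pos: [0.4871, 0.1359, 0.1926]
tcp_rot: [3.141, -0.047, -0.002]
wrist_force: [0.5, 0.1, -0.1]
width: 0.629
grip_force: 0.0
```

Request:
{"method": "carry_out", "body": {
  "series": "0 -0.03 0.01 0;0 -0.04 0.01 0;0 -0.04 0.01 0;0 -0.04 0.01 0;0 -0.04 0 0;0 -0.04 0 0;0 -0.04 0 0;0 -0.04 0 0;0 -0.04 0 0;0 -0.04 0 0;0 -0.04 0 0;0 -0.04 0 0;0 -0.03 0 -1;0 -0.02 0 -1;0 0 0 0;0 0 0 0",
  "jaw": 1
}}

```text
time: 33.92
tool_pos: [0.4876, -0.383, 0.2315]
tcp_rot: [-3.139, 0.101, 0.001]
wrist_force: [-0.3, -0.5, -0.8]
width: 1.003
grip_force: 0.0
```

```bash
python3 st.py;python3 look.py pics/t6.png; python3 - <<'E'
from h import *
p,d,K,T=grab("wrist"); W=cloud(d,K,T); cv2.imwrite("pics/w2.png",p)
[print(r) for r in rects(p,W,.034,.048,500,3000)]
E
```

```text
33.92 [ 0.4876 -0.383   0.2315] yaw -93.7 w 1.003 g 0.0 q6 0.93
bench
(645, -17, 22.4, 65, 40, -21.7, [141, 148, 130], 311)
(456, -55, 21.4, 64, 40, -73.6, [62, 150, 137], 322)
well
(490, 224, 61.4, 63, 40, -3.1, [17, 82, 84], 249)
(483, 138, 61.3, 55, 39, -0.6, [20, 47, 78], 224)
(415, 225, 61.5, 62, 39, -0.7, [17, 73, 82], 276)
(413, 138, 61.2, 62, 38, -0.8, [17, 63, 82], 255)
(482, -385, 43.3, 79, 15, -4.0, [110, 161, 175], 1283)
```

View pics/w2.png

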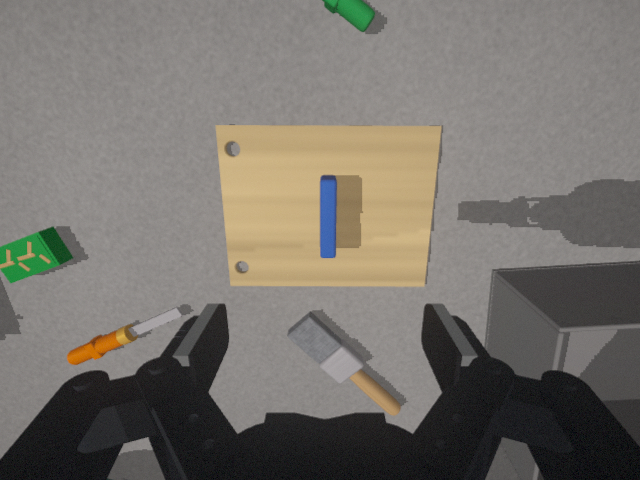

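All four blocks show in the well. The wrist view has the cover with its handle at (328,217) and holes at (232,149) and (242,267), on the +y side. I measure the holes and pins more exactly.

```bash
python3 - <<'E'
from h import *
p,d,K,T=grab("wrist"); g=cv2.cvtColor(p,cv2.COLOR_BGR2HSV)
m=((g[...,0]>8)&(g[...,0]<28)&(g[...,1]>70)).astype(np.uint8)
hs=[]
for u,v in [(232,149),(242,267)]:
    c=1-m[v-12:v+13,u-12:u+13]; n,l,s,ce=cv2.connectedComponentsWithStats(c)
    i=l[12,12]; print("lab",i,s[i]); x,y=ce[i]+[u-12,v-12]; P=at_z(x,y,.006,K,T); hs.append(P); print((P*1000).round(1))
dv=hs[0]-hs[1]; print("dist",np.hypot(*dv[:2])*1000, "ang",np.degrees(np.arctan2(dv[1],dv[0])))
W=cloud(d,K,T); mm=((abs(W[...,2]-.0065)<.004)&(m>0)).astype(np.uint8)
n,l,s,ce=cv2.connectedComponentsWithStats(mm); i=1+np.argmax(s[1:,4]); print("plate",cv2.minAreaRect((W[l==i][:,:2]*1000).astype(np.float32)),np.median(W[l==i][:,2]))
f=np.load("top0.npz"); W=cloud(f["d"],f["K"],f["T"]); q=W[(W[...,2]>.071)&(W[...,2]<.1)&(W[...,1]>.04)&(W[...,1]<.11)&(W[...,0]<.56)&(W[...,0]>.34)]; print((q*1000).round())
print("top pins")
E
```

```text
lab 1 [  7   4  13  15 156]
[ 553.1 -293.6    6. ]
lab 1 [  7   6  12  11 102]
[ 423.8 -284.7    6. ]
dist 129.61032751972633 ang -3.9451796495545697
plate ((481.4932556152344, -385.990478515625), (225.7457275390625, 175.7720489501953), 86.08863830566406) 0.00747419123027504
[[535.  58.  71.]
 [533. 107.  72.]
 [532.  63.  72.]
 [524.  69.  76.]
 [519.  77.  71.]
 [519.  58.  72.]
 [515.  74.  85.]
 [515.  71.  88.]
 [515.  69.  89.]
 [516.  66.  80.]
 [512.  74.  89.]
 [512.  71. 100.]
 [512.  68.  94.]
 [513.  66.  84.]
 [511.  77.  72.]
 [510.  74.  90.]
 [510.  71.  88.]
 [510.  69.  87.]
 [510.  66.  86.]
 [508.  80.  73.]
 [508.  74.  76.]
 [507.  71.  83.]
 [507.  69.  89.]
 [507.  66.  81.]
 [508.  61.  71.]
 [506.  80.  71.]
 [505.  69.  72.]
 [505.  61.  72.]
 [503.  75.  71.]
 [500.  74.  75.]
 [497.  85.  73.]
 [492.  83.  71.]
 [492.  75.  71.]
 [492.  72.  72.]
 [486.  72.  72.]
 [486.  69.  75.]
 [484.  75.  72.]
 [484.  69.  72.]
 [484.  59.  72.]
 [481.  86.  72.]
 [481.  61.  73.]
 [457.  89.  72.]
 [457.  78.  72.]
 [451.  72.  71.]
 [451.  64.  71.]
 [449.  89.  7
[... 249 characters left out ...]
  71.]
 [414.  68.  71.]
 [414.  65.  75.]
 [411.  76.  72.]
 [406.  68.  72.]
 [403.  68.  72.]
 [403.  65.  72.]
 [400.  70.  71.]
 [392.  60.  73.]
 [390.  63.  74.]
 [387.  76.  79.]
 [387.  73.  81.]
 [387.  57.  72.]
 [385.  79.  78.]
 [385.  76.  88.]
 [385.  73.  86.]
 [385.  70.  91.]
 [382.  79.  80.]
 [382.  75.  95.]
 [382.  73.  93.]
 [382.  70.  86.]
 [379.  90.  72.]
 [379.  78.  84.]
 [379.  76.  86.]
 [379.  73.  91.]
 [379.  70.  88.]
 [376.  76.  77.]
 [377.  73.  88.]
 [376.  68.  72.]
 [374.  73.  75.]
 [373.  57.  73.]
 [371.  73.  74.]
 [368.  66.  72.]
 [366.  82.  74.]
 [366.  74.  72.]
 [366.  68.  73.]
 [365.  66.  73.]
 [363.  95.  71.]
 [360.  74.  76.]]
top pins
```

Request:
{"method": "carry_out", "body": {
  "series": "-0.003 -0.001 -0.03 -0.3;-0.003 -0.001 -0.04 0;0 0 -0.04 0;0 0 -0.04 0;0 0 -0.03 0;0 0 -0.018 0;0 0 -0.006 0;0 0 0 0"
}}

```text
time: 35.08
tool_pos: [0.4821, -0.3863, 0.0283]
tcp_rot: [3.139, -0.11, 0.001]
wrist_force: [0.6, -0.2, 0.4]
width: 0.997
grip_force: 0.0
```

```bash
python3 st.py
```

```text
35.08 [ 0.4821 -0.3863  0.0283] yaw -94.0 w 0.997 g 0.0 q6 0.92
```

Request:
{"method": "carry_out", "body": {
  "series": "0 0 0 0;0 0 0 0;0 0 0 0;0 0 0 0;0 0 0 0;0 0 0 0;0 0 0 0;0 0 0 0;0 0 0 0;0 0 0 0",
  "jaw": -1,
  "grip_force": 90
}}

```text
time: 36.33
tool_pos: [0.4819, -0.3864, 0.0283]
tcp_rot: [3.139, -0.11, 0.001]
wrist_force: [-0.2, 0.5, 4.3]
width: 0.173
grip_force: 89.2
```

Request:
{"method": "carry_out", "body": {
  "series": "0 0 0.01 0;0 0 0.02 0;0 0 0.03 0;0 0 0.03 0;0 0 0.03 0;0 0 0.03 0;0 0 0 0;0 0 0 0"
}}

```text
time: 37.33
tool_pos: [0.481, -0.3855, 0.1769]
tcp_rot: [-3.139, 0.11, 0.002]
wrist_force: [0.5, 0.3, -3.4]
width: 0.169
grip_force: 88.3
```

```bash
python3 st.py
```

```text
37.33 [ 0.481  -0.3855  0.1769] yaw -94.0 w 0.169 g 88.26197147369385 q6 0.92
```

Request:
{"method": "carry_out", "body": {
  "series": "0 0.015 0 3;0 0.025 0 6;0 0.025 0 8;0 0.025 0 8;0 0.025 0 8;0 0.025 0 8;0 0.025 0 8;0 0.025 0 8;0 0.025 0 8;0 0.025 0 8;0 0.025 0 8;0 0.025 0 8"
}}

```text
time: 38.83
tool_pos: [0.48, -0.0941, 0.176]
tcp_rot: [-2.307, -2.128, 0.002]
wrist_force: [1.0, -0.0, -3.0]
width: 0.168
grip_force: 88.2
```

Request:
{"method": "carry_out", "body": {
  "series": "0 0.025 0 8;0 0.025 0 8;0 0.025 0 8;0 0.025 0 8;0 0.025 0 8;0 0.025 0 8;-0.005 0.025 0 8;-0.005 0.025 0 8;-0.005 0.025 0 8;-0.005 0.02 0 8;-0.005 0.02 0 8;-0.005 0.02 0 5;0 0 0 0;0 0 0 0;0 0 0 0"
}}

```text
time: 40.7
tool_pos: [0.4513, 0.1884, 0.1773]
tcp_rot: [-0.056, -3.14, 0.001]
wrist_force: [-0.4, -0.4, -3.4]
width: 0.172
grip_force: 88.3
```

```bash
python3 st.py; python3 - <<'E'
from h import *
s=bot.read_state(); zu=s["tool_pos"][2]-.0283
for n in ["wrist","top"]:
    p,d,K,T=grab(n); cv2.imwrite(f"pics/{n}3.png",p); W=cloud(d,K,T)
    g=cv2.cvtColor(p,cv2.COLOR_BGR2HSV); m=((g[...,0]>8)&(g[...,0]<28)&(g[...,1]>60)&(abs(W[...,2]-zu-.006)<.02)&(abs(W[...,0]-.45)<.2)&(abs(W[...,1]-.17)<.2)).astype(np.uint8)
    k,l,st,ce=cv2.connectedComponentsWithStats(m); i=1+np.argmax(st[1:,4]); print(n,cv2.minAreaRect((W[l==i][:,:2]*1000).astype(np.float32)),np.median(W[l==i][:,2]))
E
```

```text
40.7 [0.4513 0.1884 0.1773] yaw 87.9 w 0.172 g 88.29688310623169 q6 -1.19
wrist ((440.0793151855469, 188.35964965820312), (225.9143524169922, 152.78030395507812), 87.76744079589844) 0.15647013791654774
top ((452.052001953125, 133.64349365234375), (112.7815933227539, 175.03253173828125), 88.077880859375) 0.15557236863163004
```

View pics/wrist3.png

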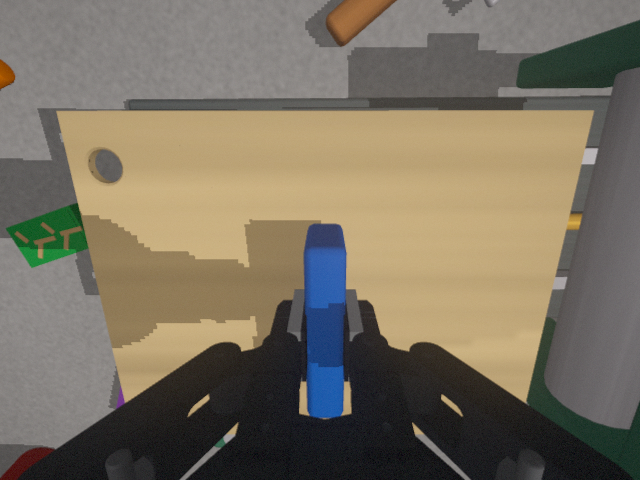

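Request:
{"method": "carry_out", "body": {
  "series": "-0.001 -0.009 0 0.2;-0.002 -0.01 -0.01 0.2;0 0 -0.02 0;0 0 -0.015 0;0 0 0 0;0 0 0 0"
}}

```text
time: 41.55
tool_pos: [0.4489, 0.1699, 0.1329]
tcp_rot: [0.044, 3.141, 0.0]
wrist_force: [0.3, 0.4, -3.3]
width: 0.173
grip_force: 88.2
```

```bash
python3 st.py; python3 - <<'E'
from h import *
s=bot.read_state()
p,d,K,T=grab("wrist"); cv2.imwrite("pics/w4.png",p)
g=cv2.cvtColor(p,cv2.COLOR_BGR2HSV); W=cloud(d,K,T); zt=s["tool_pos"][2]-.0283+.006
m=((g[...,0]>8)&(g[...,0]<28)&(g[...,1]>60)&(abs(W[...,2]-zt)<.012)).astype(np.uint8)
u,v=106,165; c=1-m[v-30:v+31,u-30:u+31]; n,l,s_,ce=cv2.connectedComponentsWithStats(c); print(s_,ce)
i=l[30,30]; x,y=ce[i]+[u-30,v-30]; print("hole",(at_z(x,y,zt,K,T)*1000).round(1))
cv2.imwrite("pics/w4c.png",cv2.resize(p[90:260,40:260],None,fx=3,fy=3))
E
```

```text
41.55 [0.4489 0.1699 0.1329] yaw 88.4 w 0.173 g 88.19910764694214 q6 -1.23
[[   0    0   61   61 3053]
 [  44    1    1    1    1]
 [  16    6    1    1    1]
 [  22    6    1    1    1]
 [  25    6    1    1    1]
 [   8    8    1    1    1]
 [  54    9    1    1    1]
 [  16   10    1    1    1]
 [  19   14   28   33  650]
 [  54   14    1    1    1]
 [  59   16    1    1    1]
 [  48   22    1    1    1]
 [  17   28    1    1    1]
 [   8   39    1    1    1]
 [  10   41    1    1    1]
 [   1   47    1    1    1]
 [  14   50    1    1    1]
 [  35   52    1    1    1]
 [  51   55    1    1    1]
 [  35   57    1    1    1]] [[29.57746479 30.01375696]
 [44.          1.        ]
 [16.          6.        ]
 [22.          6.        ]
 [25.          6.        ]
 [ 8.          8.        ]
 [54.          9.        ]
 [16.         10.        ]
 [32.02       30.04769231]
 [54.         14.        ]
 [59.         16.        ]
 [48.         22.        ]
 [17.         28.        ]
 [ 8.         39.        ]
 [10.         41.        ]
 [ 1.         47.        ]
 [14.         50.        ]
 [35.         52.        ]
 [51.         55.        ]
 [35.         57.        ]]
hole [381.4  75.9 110.6]
```

View pics/w4c.png

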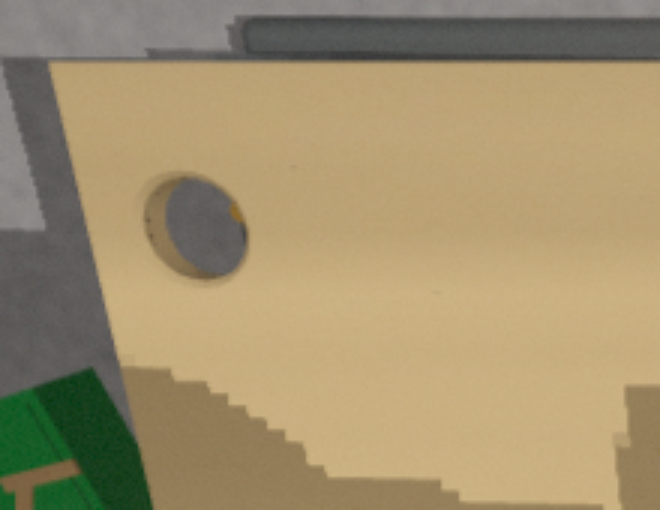

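The crop shows hole a (pixels about 106,165 in the full picture), with the brass pin tip peeking in at its right edge (119,161). I back-project that to check.

```bash
python3 - <<'E'
from h import *
p,d,K,T=grab("wrist")
for z in (.094,.09,.085): print((at_z(119,161,z,K,T)*1000).round(1))
print(T[:3,3])
E
```

```text
[381.5  71.2  94. ]
[381.8  68.9  90. ]
[382.2  65.9  85. ]
[0.3679773  0.17219518 0.26332177]
```

Request:
{"method": "carry_out", "body": {
  "series": "0 -0.001 -0.008 0;0 0 -0.006 0;0 0 -0.004 0;0 0 0 0"
}}

```text
time: 42.15
tool_pos: [0.4481, 0.1688, 0.114]
tcp_rot: [-0.044, -3.14, 0.001]
wrist_force: [0.2, 0.1, -3.4]
width: 0.172
grip_force: 88.2
```

```bash
python3 st.py; python3 - <<'E'
from h import *
s=bot.read_state(); print(s["wrist_force"].round(1),s["torque"].round(2))
p,d,K,T=grab("wrist"); cv2.imwrite("pics/w5c.png",cv2.resize(p[90:260,40:260],None,fx=3,fy=3))
E
```

```text
42.15 [0.4481 0.1688 0.114 ] yaw 88.4 w 0.172 g 88.23713421821594 q6 -1.23
[ 0.2  0.1 -3.4] [-0.01  0.01 -0.02]
```

View pics/w5c.png

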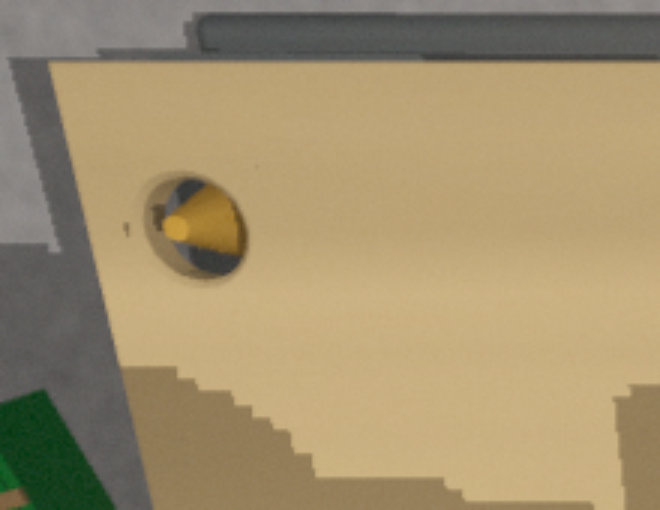

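The pin tip stands inside hole a, roughly 1 mm toward −y of centre. I shift 1 mm and lower it.

Request:
{"method": "carry_out", "body": {
  "series": "0 -0.001 -0.004 0;0 0 -0.004 0;0 0 -0.004 0;0 0 -0.003 0;0 0 0 0;0 0 0 0"
}}

```text
time: 42.95
tool_pos: [0.4486, 0.168, 0.0997]
tcp_rot: [0.044, 3.141, 0.0]
wrist_force: [-0.2, 0.0, -2.4]
width: 0.173
grip_force: 88.3
```

```bash
python3 st.py; python3 - <<'E'
from h import *
s=bot.read_state(); print(s["wrist_force"].round(1),s["torque"].round(2))
E
```

```text
42.95 [0.4486 0.168  0.0997] yaw 88.4 w 0.173 g 88.33346843719482 q6 -1.24
[-0.2  0.  -2.4] [ 0.06  0.03 -0.02]
```

Request:
{"method": "carry_out", "body": {
  "series": "0 0 -0.003 0;0 0 -0.002 0;0 0 -0.001 0;0 0 0 0;0 0 0 0"
}}

```text
time: 43.58
tool_pos: [0.4486, 0.1679, 0.0942]
tcp_rot: [-0.044, -3.141, 0.0]
wrist_force: [-4.2, -1.4, 5.4]
width: 0.17
grip_force: 89.5
```

Request:
{"method": "carry_out", "body": {
  "series": "0 0 0 0;0 0 0 0;0 0 0 0;0 0 0 0;0 0 0 0;0 0 0 0",
  "jaw": 0
}}

```text
time: 44.32
tool_pos: [0.4486, 0.1679, 0.0937]
tcp_rot: [0.044, 3.141, -0.0]
wrist_force: [-0.7, -0.0, -0.0]
width: 0.502
grip_force: 0.0
```

Request:
{"method": "carry_out", "body": {
  "series": "0 0 0.02 0;0 0 0.04 0;0 0 0.04 0;0 0 0.02 0;0 0 0 0"
}}

```text
time: 44.95
tool_pos: [0.45, 0.1684, 0.2158]
tcp_rot: [0.044, 3.137, 0.002]
wrist_force: [-0.1, -0.6, 0.0]
width: 0.498
grip_force: 0.0
```

```bash
python3 st.py; python3 - <<'E'
from h import *
p,d,K,T=grab("wrist"); cv2.imwrite("pics/w6.png",p); W=cloud(d,K,T)
g=cv2.cvtColor(p,cv2.COLOR_BGR2HSV)
m=((g[...,0]>8)&(g[...,0]<28)&(g[...,1]>60)&(abs(W[...,2]-.072)<.02)&(W[...,1]<.3)).astype(np.uint8)
k,l,st,ce=cv2.connectedComponentsWithStats(m); i=1+np.argmax(st[1:,4]); q=W[l==i]
print(cv2.minAreaRect((q[:,:2]*1000).astype(np.float32)),np.median(q[:,2]))
A=np.c_[q[:,0]-.45,q[:,1]-.17,np.ones(len(q))]; print(np.linalg.lstsq(A,q[:,2],rcond=None)[0])
E
```

```text
44.95 [0.45   0.1684 0.2158] yaw 88.4 w 0.498 g 0.0 q6 -1.24
((449.14544677734375, 166.7752685546875), (226.12367248535156, 176.61488342285156), 88.29859924316406) 0.07338116109967863
[ 0.00044055 -0.00139684  0.0734307 ]
```

View pics/w6.png

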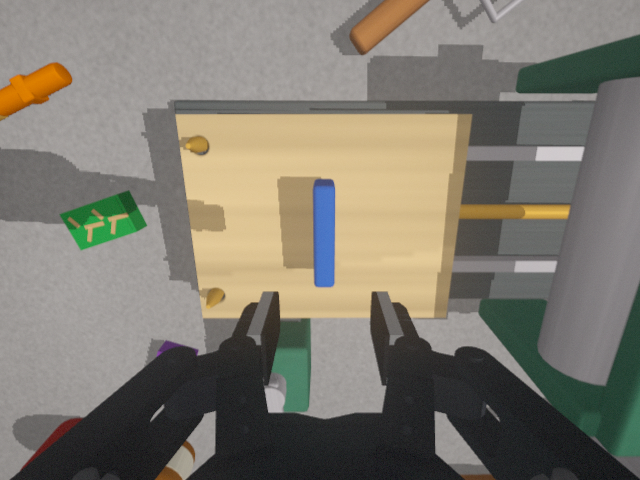

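The cover lies flat on both pins (tips at about (200,146) and (215,297)), with its top at 73 mm. Next I measure the crank.

```bash
python3 - <<'E'
from h import *
for n in ["top","scene"]:
    p,d,K,T=grab(n); W=cloud(d,K,T)
    roi=(.56,.72,.05,.17)
    print(n,"gear",rects(p,W,.05,.078,800,20000,roi)); print("arm",rects(p,W,.082,.104,500,9000,roi)); print("knob",rects(p,W,.108,.15,100,3000,roi))
    if n=="top":
        m=(W[...,2]>.08)&(W[...,0]>.56)&(W[...,0]<.72)&(W[...,1]>.05)&(W[...,1]<.17); cv2.imwrite("pics/t7c.png",cv2.resize(p[150:230,260:330],None,fx=7,fy=7,interpolation=cv2.INTER_CUBIC))
        for z,u,v in [(.095,295,200)]: print(at_z(u,v,z,K,T))
    for u,v in []: pass
    np.savez("c_"+n,p=p,d=d,K=K,T=T)
E
```

```text
top gear [(612, 113, 70.1, 80, 69, -1.2, [69, 108, 95], 611)]
arm [(628, 116, 91.9, 61, 27, 10.6, [16, 18, 169], 174)]
knob [(667, 117, 135.4, 23, 22, 44.0, [1, 208, 159], 77)]
[0.59816176 0.10997163 0.095     ]
scene gear [(614, 109, 67.8, 82, 71, -6.0, [72, 93, 73], 645)]
arm [(642, 111, 89.1, 84, 30, -1.7, [14, 15, 155], 280)]
knob [(669, 115, 131.3, 23, 23, -50.7, [1, 193, 113], 137)]
```

View pics/t7c.png

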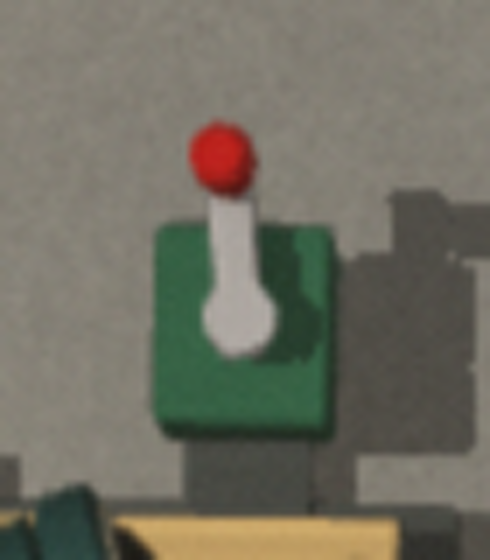

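The hub is at about (294,195) and the knob at about (292,173) in the full picture. That puts the axis at (0.612, 0.112) and the knob at (0.667, 0.117), a radius of 55 mm as specified.

Request:
{"method": "carry_out", "body": {
  "series": "0.02 -0.005 0 0;0.03 -0.008 0 0;0.03 -0.008 0 0;0.03 -0.008 0 0;0.03 -0.008 0 0;0.03 -0.008 0 0;0.03 -0.006 0 0;0.017 0 0 0;0 0 0 0;0 0 0 0"
}}

```text
time: 46.35
tool_pos: [0.6651, 0.1166, 0.2123]
tcp_rot: [-0.045, -3.139, 0.001]
wrist_force: [-0.6, 0.3, -0.0]
width: 0.5
grip_force: 0.0
```

```bash
python3 st.py
```

```text
46.35 [0.6651 0.1166 0.2123] yaw 88.4 w 0.5 g 0.0 q6 -1.41
```

Request:
{"method": "carry_out", "body": {
  "series": "0.002 0 -0.03 0;0 0 -0.03 0;0 0 -0.02 0;0 0 -0.014 0;0 0 0 0"
}}

```text
time: 46.98
tool_pos: [0.6667, 0.1169, 0.1185]
tcp_rot: [-0.044, -3.139, 0.001]
wrist_force: [-0.3, -0.1, -0.4]
width: 0.502
grip_force: 0.0
```

Request:
{"method": "carry_out", "body": {
  "series": "0 0 0 0;0 0 0 0;0 0 0 0;0 0 0 0;0 0 0 0;0 0 0 0",
  "jaw": -1,
  "grip_force": 40
}}

```text
time: 47.72
tool_pos: [0.6685, 0.117, 0.121]
tcp_rot: [0.044, 3.139, 0.0]
wrist_force: [0.4, -0.1, 5.8]
width: 0.268
grip_force: 40.0
```

```bash
python3 st.py
python3 - <<'E'
import numpy as np
# circle rows of 20 deg from angle a0 about the axis, r=55
a0=np.degrees(np.arctan2(5,55)); a=np.radians(a0+np.arange(0,361,20)); P=55*np.c_[np.cos(a),np.sin(a)]
P=P.round(1); D=np.diff(P,axis=0)/1000
print(";".join("%.4g %.4g 0 0"%tuple(x) for x in D.round(4)))
E
```

```text
47.73 [0.6685 0.117  0.121 ] yaw 88.4 w 0.268 g 39.95241079683183 q6 -1.41
-0.005 0.0184 0 0;-0.011 0.0156 0 0;-0.0157 0.0109 0 0;-0.0185 0.0049 0 0;-0.019 -0.0017 0 0;-0.0173 -0.0082 0 0;-0.0135 -0.0135 0 0;-0.008 -0.0173 0 0;-0.0016 -0.0191 0 0;0.005 -0.0184 0 0;0.011 -0.0156 0 0;0.0157 -0.0109 0 0;0.0185 -0.0049 0 0;0.019 0.0017 0 0;0.0173 0.0082 0 0;0.0135 0.0135 0 0;0.008 0.0173 0 0;0.0016 0.0191 0 0
```

Request:
{"method": "carry_out", "body": {
  "series": "-0.005 0.018 0 0;-0.011 0.016 0 0;-0.016 0.011 0 0;-0.018 0.005 0 0;0 0 0 0"
}}

```text
time: 48.35
tool_pos: [0.616, 0.1675, 0.121]
tcp_rot: [-0.042, -3.141, 0.001]
wrist_force: [-2.4, -3.9, 9.8]
width: 0.263
grip_force: 40.4
```

```bash
cat > cr.py <<'E'
from h import *
s=bot.read_state(); p=s["tool_pos"][:2]*1000-[612,112]
print(round(s["time"],1),"rel",p.round(1),"r",np.hypot(*p).round(1),"ang",np.degrees(np.arctan2(p[1],p[0])).round(1),"f",s["wrist_force"].round(1),"w",round(s["width"],3),round(s["grip_force"],1))
E
python3 cr.py
```

```text
48.4 rel [ 4.  55.5] r 55.6 ang 85.8 f [-2.4 -3.9  9.8] w 0.263 40.4
```

Request:
{"method": "carry_out", "body": {
  "series": "-0.019 -0.0017 0 0;-0.0173 -0.0082 0 0;-0.0135 -0.0135 0 0;-0.008 -0.0173 0 0;-0.0016 -0.0191 0 0;0.005 -0.0184 0 0;0.011 -0.0156 0 0;0.0157 -0.0109 0 0;0.0185 -0.0049 0 0;0 0 0 0"
}}

```text
time: 49.6
tool_pos: [0.6097, 0.0575, 0.121]
tcp_rot: [0.045, 3.139, 0.001]
wrist_force: [2.4, -0.8, 8.5]
width: 0.266
grip_force: 40.7
```

```bash
python3 cr.py
```

```text
49.6 rel [ -2.3 -54.5] r 54.6 ang -92.4 f [ 2.4 -0.8  8.5] w 0.266 40.7
```

Request:
{"method": "carry_out", "body": {
  "series": "0.019 0.0017 0 0;0.0173 0.0082 0 0;0.0135 0.0135 0 0;0.008 0.0173 0 0;0.0016 0.0191 0 0;-0.005 0.0184 0 0;-0.011 0.0156 0 0;-0.0157 0.0109 0 0;-0.0185 0.0049 0 0;-0.019 -0.0017 0 0;-0.0173 -0.0082 0 0;-0.0135 -0.0135 0 0;-0.008 -0.0173 0 0;-0.0016 -0.0191 0 0;0.005 -0.0184 0 0;0.011 -0.0156 0 0;0.0157 -0.0109 0 0;0.0185 -0.0049 0 0;0 0 0 0"
}}

```text
time: 51.98
tool_pos: [0.6097, 0.0575, 0.121]
tcp_rot: [0.045, 3.139, 0.001]
wrist_force: [2.9, -1.0, 7.8]
width: 0.265
grip_force: 40.7
```

```bash
python3 cr.py; python3 - <<'E'
from h import *
p,d,K,T=grab("top");W=cloud(d,K,T);print(rects(p,W,.064,.082,5000,60000,(.3,.57,.0,.4)),rects(p,W,.1,.115,300,3000,(.35,.57,.0,.4)))
E
```

```text
52.0 rel [ -2.3 -54.5] r 54.6 ang -92.4 f [ 2.9 -1.   7.8] w 0.265 40.7
[(452, 245, 72.4, 228, 180, 88.4, [19, 124, 147], 5048)] [(453, 245, 108.0, 79, 17, -1.2, [110, 186, 170], 189)]
```

Request:
{"method": "carry_out", "body": {
  "series": "0.019 0.0017 0 0;0.0173 0.0082 0 0;0.0135 0.0135 0 0;0.008 0.0173 0 0;0.0016 0.0191 0 0;-0.005 0.0184 0 0;-0.011 0.0156 0 0;-0.0157 0.0109 0 0;-0.0185 0.0049 0 0;-0.019 -0.0017 0 0;-0.0173 -0.0082 0 0;-0.0135 -0.0135 0 0;-0.008 -0.0173 0 0;-0.0016 -0.0191 0 0;0.005 -0.0184 0 0;0.011 -0.0156 0 0;0.0157 -0.0109 0 0;0.0185 -0.0049 0 0;0 0 0 0"
}}

```text
time: 54.4
tool_pos: [0.6097, 0.0575, 0.121]
tcp_rot: [0.045, 3.139, 0.001]
wrist_force: [2.5, -1.3, 7.4]
width: 0.267
grip_force: 40.7
```

Request:
{"method": "carry_out", "body": {
  "series": "0.019 0.0017 0 0;0.0173 0.0082 0 0;0 0 0 0"
}}

```text
time: 54.78
tool_pos: [0.6461, 0.068, 0.1211]
tcp_rot: [0.044, 3.139, 0.001]
wrist_force: [2.8, -0.7, 6.5]
width: 0.264
grip_force: 40.7
```

```bash
python3 cr.py; python3 - <<'E'
from h import *
p,d,K,T=grab("top");W=cloud(d,K,T);print(rects(p,W,.064,.082,5000,60000,(.3,.57,.0,.4)),rects(p,W,.1,.115,300,3000,(.35,.57,.0,.4)))
E
```

```text
54.8 rel [ 34.1 -44. ] r 55.7 ang -52.2 f [ 2.8 -0.7  6.5] w 0.264 40.7
[(453, 270, 72.4, 181, 180, 88.3, [19, 123, 139], 4134)] [(454, 293, 107.9, 79, 17, -1.1, [110, 189, 171], 195)]
```

Request:
{"method": "carry_out", "body": {
  "series": "0.0065 0.007 0 0;0.0055 0.0075 0 0;0 0 0 0"
}}

```text
time: 55.2
tool_pos: [0.6587, 0.0812, 0.1211]
tcp_rot: [0.043, 3.136, -0.002]
wrist_force: [6.3, -3.6, 5.4]
width: 0.268
grip_force: 40.5
```

Request:
{"method": "carry_out", "body": {
  "series": "0.004 0.0083 0 0;0 0 0 0"
}}

```text
time: 55.45
tool_pos: [0.6633, 0.0894, 0.1211]
tcp_rot: [0.043, 3.135, -0.002]
wrist_force: [7.8, -4.1, 4.0]
width: 0.264
grip_force: 40.3
```

Request:
{"method": "carry_out", "body": {
  "series": "0.0027 0.009 0 0;0 0 0 0"
}}

```text
time: 55.7
tool_pos: [0.6666, 0.0987, 0.1212]
tcp_rot: [0.043, 3.133, -0.001]
wrist_force: [9.4, -3.4, 2.3]
width: 0.267
grip_force: 40.2
```

```bash
python3 cr.py
```

```text
55.7 rel [ 54.6 -13.3] r 56.2 ang -13.7 f [ 9.4 -3.4  2.3] w 0.267 40.2
```

Request:
{"method": "carry_out", "body": {
  "series": "0 0.005 0 0;0 0 0 0"
}}

```text
time: 55.95
tool_pos: [0.6675, 0.1035, 0.1212]
tcp_rot: [0.044, 3.131, -0.001]
wrist_force: [13.0, -3.6, -0.6]
width: 0.266
grip_force: 39.9
```

Request:
{"method": "carry_out", "body": {
  "series": "0 0.004 0 0;0 0 0 0"
}}

```text
time: 56.2
tool_pos: [0.668, 0.1076, 0.1212]
tcp_rot: [0.044, 3.13, -0.0]
wrist_force: [13.8, -3.0, -1.0]
width: 0.262
grip_force: 39.8
```

```bash
python3 cr.py; python3 - <<'E'
from h import *
p,d,K,T=grab("top");W=cloud(d,K,T);print(rects(p,W,.1,.115,300,3000,(.35,.57,.0,.4)))
E
```

```text
56.2 rel [56.  -4.4] r 56.2 ang -4.5 f [13.8 -3.  -1. ] w 0.262 39.8
[(454, 299, 108.0, 79, 16, -1.3, [111, 178, 115], 184)]
```

Request:
{"method": "carry_out", "body": {
  "series": "0.0015 0.004 0 0;0 0 0 0"
}}

```text
time: 56.5
tool_pos: [0.6683, 0.111, 0.1212]
tcp_rot: [0.043, 3.133, -0.002]
wrist_force: [10.5, -5.2, 1.5]
width: 0.266
grip_force: 40.2
```

Request:
{"method": "carry_out", "body": {
  "series": "0 0.004 0 0;0 0 0 0"
}}

```text
time: 56.75
tool_pos: [0.6683, 0.1114, 0.1211]
tcp_rot: [0.042, 3.133, -0.011]
wrist_force: [10.6, -14.8, 3.7]
width: 0.269
grip_force: 40.5
```

Request:
{"method": "carry_out", "body": {
  "series": "0 0.004 0 0;0 0 0 0"
}}

```text
time: 57.0
tool_pos: [0.6683, 0.1118, 0.1211]
tcp_rot: [0.042, 3.134, -0.02]
wrist_force: [10.1, -25.9, 4.5]
width: 0.266
grip_force: 40.9
```

```bash
python3 cr.py
```

```text
57.0 rel [56.3 -0.2] r 56.3 ang -0.2 f [ 10.1 -25.9   4.5] w 0.266 40.9
```

At the stop: y is stuck and the force is rising. I relax the push, release, retract and check.

Request:
{"method": "carry_out", "body": {
  "series": "0.001 -0.007 0 0;0 0 0 0;0 0 0 0"
}}

```text
time: 57.38
tool_pos: [0.6684, 0.111, 0.1212]
tcp_rot: [0.044, 3.135, -0.004]
wrist_force: [8.8, -6.3, 3.0]
width: 0.266
grip_force: 40.9
```

Request:
{"method": "carry_out", "body": {
  "series": "0 0 0 0;0 0 0 0;0 0 0 0;0 0 0 0;0 0 0 0;0 0 0 0",
  "jaw": 0
}}

```text
time: 58.12
tool_pos: [0.6658, 0.1131, 0.1197]
tcp_rot: [-0.044, -3.141, -0.0]
wrist_force: [0.3, 0.7, 0.1]
width: 0.499
grip_force: 0.0
```

Request:
{"method": "carry_out", "body": {
  "series": "0 0 0.02 0;0 0 0.04 0;0 0 0.05 0;0 -0.03 0.04 0;0 -0.05 0 0;0 -0.06 0 0;0 -0.06 0 0;0 -0.06 0 0;0 0 0 0;0 0 0 0"
}}

```text
time: 59.38
tool_pos: [0.6661, -0.1472, 0.271]
tcp_rot: [0.046, 3.14, 0.001]
wrist_force: [-0.4, 0.3, -0.4]
width: 0.497
grip_force: 0.0
```

```bash
python3 cr.py; python3 - <<'E'
from h import *
for n in ("top","scene"):
    p,d,K,T=grab(n);W=cloud(d,K,T);print(rects(p,W,.1,.115,300,3000,(.35,.57,.0,.4)),rects(p,W,.11,.15,100,3000,(.56,.72,.05,.17)),rects(p,W,.06,.08,5000,60000,(.3,.57,.0,.4)))
    cv2.imwrite(f"pics/end_{n}.png",cv2.resize(p[130:475,120:480],None,fx=1.7,fy=1.7,interpolation=cv2.INTER_CUBIC))
E
```

```text
59.4 rel [  54.1 -259.2] r 264.7 ang -78.2 f [-0.4  0.3 -0.4] w 0.497 0.0
[(455, 299, 108.2, 77, 17, -3.3, [111, 175, 113], 189)] [(666, 111, 136.1, 23, 22, 18.5, [1, 207, 164], 78)] [(453, 273, 72.4, 180, 175, -1.9, [19, 122, 139], 3998)]
[(531, 350, 108.7, 78, 13, -6.8, [16, 14, 100], 122)] [(670, 108, 131.8, 23, 21, 33.2, [1, 193, 120], 134)] [(537, 317, 70.3, 156, 62, -66.8, [18, 98, 127], 466)]
```

View pics/end_scene.png

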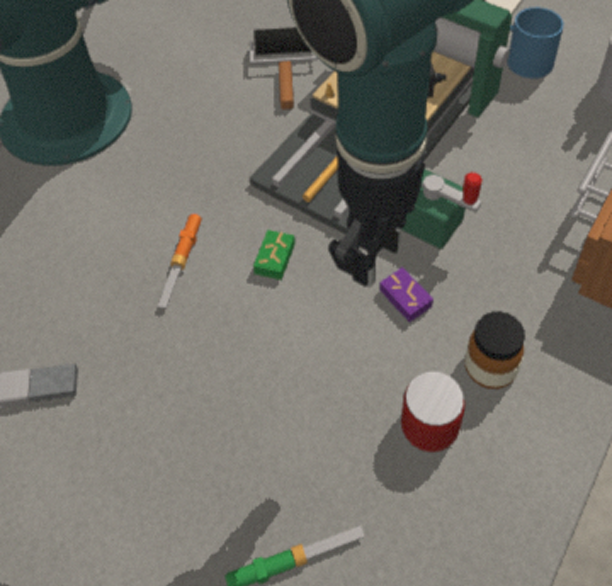

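The knob is back at 0° after about three turns. The cover is flat at 72 mm, the bed has travelled about 131 mm, the bystanders are in place and the robot is clear.

```bash
python3 -c "
from workcell import bot
print(bot.finish_job())"
```

```text
the job is handed in; nothing more can be done
None
```

The job is handed in: all four blocks are in the well, the cover is on both pins, the crank is turned to its stop, and nothing else on the bench was disturbed; no verdict came back.

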